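Shut the cookie jar and snug up its slim sealing ring

TASK

Shut the cookie jar: set its loose lid down into the mouth, then turn the slim ridged ring between the two fixed collars clockwise (seen from above) until you feel it come up snug on its seal; snug, not forced. Let go and leave it so. On the jar itself, handle only that ring: keep off the collars and the glass, and leave the other things on the bar where they stand.

Things in the scene. Friction and masses are not known exactly. Their poses are not given: they have to be found in the camera images.
- jar: Glass cookie jar fixed to the bar, 120 mm across, shoulder closing in above 82 mm to a neck. Origin: centre of its underside; z up. On its axis, heights above the bar: fixed lower collar 56 mm across (104-126 mm), slim turning ring (127-141), fixed upper collar 56 mm across (142-152) with the open mouth. Glass and collars are not to be touched by the robot.
- mouth (a point): Centre of the jar's round open mouth, level with the top face of the upper collar, 152 mm above the bar; z up. Mouth 46 mm across, collar wall 5 mm, 10 mm clear depth for the lid's plug.
- ring_mid (a point): Centre of the slim ring, on the jar's axis at the ring's mid-height (134 mm above the bar). Ridged bare aluminium, 64 mm across, 14 mm tall, 4 mm proud of the collars just above and below it (1 mm gaps). Below it, beside the lower collar, 19 mm are free down to the glass. Take it across its diameter from above, fingers reaching down past the upper collar.
- ring (a joint): Turn of the slim ring, rad, grows clockwise seen from above; starts at 0 to 0.3. Drag 0.15 N m against motion (at rest it may act either way). Somewhere in 0.75 to 1.25, unseen, new each time, it meets a springy seal adding 2 N m per rad. Snug: seal torque 0.1 to 0.35 N m, best 0.22; above 0.4 (15 N) it is forced. Let go, it eases back by itself at most until the drag holds it: still snug. No other stop before 2.0.
- lid: Loose aluminium lid, about 90 g, standing upright on the bar on its plug. Origin: centre of the plug's underside; z up. From below: plug 42.6 mm across, 8 mm tall, tapered foot; flange 53 mm across (8-12 mm); round knob 20 mm across (12-32 mm) to hold it by. Seated: flange on the upper collar, origin 8 mm below point mouth, knob top 24 mm above the collar, clear of a grasp of the ring.
- salt: Bystander: aluminium salt shaker, 44 mm across, 78 mm tall; origin under its centre.
- pepper: Bystander: aluminium pepper shaker, 44 mm across, 92 mm tall; origin under its centre.
- spoon_rest: Bystander: white ceramic spoon rest, a dish 100 mm across, 16 mm tall, with a 45 mm tab to its -x; origin under the dish's centre.
- colander: Bystander: blue plastic colander, 232 mm across (280 mm over its two lugs along its x), 104 mm tall; origin under its centre.
- mug: Bystander: white mug, 82 mm across, 92 mm tall, handle at its +y; origin under its centre.
There are look-alikes about, which are no part of the job. Leave any purple or turquoise look-alike of the lid alone.

How it is judged (in metres and radians):
On the way, in this order (a step that is already met when the one before it is completed fails the run):
1. the lid is seated in the mouth, flange down on the collar (horizontal distance between lid and mouth below 0.004 m and z of lid in the frame of mouth between -0.011 and -0.0055 m and angle between lid's own z axis and vertical below 0.06 rad), for 0.2 s.
2. the ring is snug on its seal: the seal pushes back with 3 N or more, the lid still seated (all of step 1 and contact force between ring and jar above 3 N), for 0.3 s.
At the end, for the whole second after the job is handed in: The lid sits in the mouth (within 4 mm of its centre, flange down on the upper collar within 3 mm, level within 0.06 rad) and the ring has been let go and rests snug on its seal, with 2 to 15 N between ring and seal (2 N is 0.054 N m of seal torque), all at rest (all of step 1 and contact force between ring and jar between 2 and 15 N and velocity of joint ring between -0.05 and 0.05 rad/s and linear speed of lid below 0.02 m/s); the robot touches nothing.
It fails at once if the ring is forced: more than 15 N on the seal (contact force between ring and jar above 15 N).
It fails at once if the gripper or arm touches the jar's glass or fixed collars with more than 3 N (contact force between any of the fingers, the arm and jar above 3 N).
It fails at once if a bystander is shifted by more than 20 mm (distance of any of salt, pepper, spoon_rest, colander, mug from where it was at the start of the episode above 0.02 m).
It also fails if it takes over 69 s, if anything falls off the work surface, if the arm or the gripper's body presses on something with over 40 N, if the wrist force passes 120 N, or if a joint passes its speed limit or range.

ROBOT

A 7-joint arm with a two-finger parallel gripper is mounted at the origin on the work surface. World frame = base frame: x ahead of the robot, y to its left, z up, the work surface at z = 0. Lengths are in m, angles in degrees, forces in N, time in s.
With the tool pointing down it reaches from about 0.425 to 0.875 m from the base axis. Payload 4.7 kg.
Tool frame: the origin (TCP) lies on the centre line of the jaws, within the pads' length; the fingertips stand 8 mm ahead of it and the grasp point (between the pads) lies 11 mm behind it; z points along the fingers, y is the direction in which the jaws open and shut (so a half turn about z gives the same grasp; the last joint's range is limited). The gripper opens to 87 mm and grips with 3 to 60 N. Pads are 19 mm wide; open, the fingers measure 117 mm over their backs; the gripper's body (75 mm by 190 mm) begins 51 mm behind the grasp point.
Start: joints at [-74.823, 18.392, -4.016, 83.108, 1.295, 78.541, -3.26], TCP at [0.161, 0.63, 0.231] pointing down, gripper open.
Joint ranges: [-163.93, 163.93], [-17.29, 119.83], [-79.2, 71.16], [3.27, 140.29], [-89.18, 269.18], [5.43, 117.66], [-154.24, 154.24]. Speed limits (degrees/s): [147.25, 147.25, 180, 180, 180, 180, 180].

INTERFACE

Orientations are given as [roll, pitch, yaw] about the fixed x, y, z axes, in that order (R = Rz(yaw) Ry(pitch) Rx(roll)).
In Python, from cell import env gives the robot as it stands. The module is installed in compiled form; this text tells all that it offers.
- The arm moves only by the tool move_arm, never from a script. Its argument "steps" is a list of rows, each a list of 2 entries, a list of its own where there are three numbers: the shift along the tool's x, y, z in m, then the turn about the tool's z in rad. A call has 1 to 20 rows; each row is the pose to reach, as a shift and turn from the pose commanded when the call began, along the tool's axes at that moment; what a row does not reach only later rows make up. A row lasts 1/8 s, in which the tool goes at most 62.5 mm and 10.7 degrees, less where a joint would pass 70% of its speed; a pose out of reach is approached as far as the arm can. A call with a gripper value outside its range is refused whole. "hand" is the closure, from -1 (fully open) to 1 (shut), set as the call begins (left out, the last holds). The fingers move at their own pace and stop on an object; "squeeze" is the grip in N (left out, the last holds). Time passes only in rows, so rows that repeat a pose let the fingers close. It gives the time, the measured TCP pose, the force and the opening at its end, in the units of the state.
- env.get_obs(): the state, without advancing time (a new reading comes with each control period).
- env.read_camera(name): name is "scene" or "top" or "wrist"; returns (picture, depth): 400x640x3 uint8, red, green, blue; 400x640 float32, m along the optical axis (not along the pixel's ray), 0 where there is no reading.
- env.calibration(name): a dict with "intrinsics" (3x3 intrinsics, pixels), "position" and "orientation" of the camera in the world; the wrist camera has in their place "mount" (4x4, takes a point from camera to tool coordinates, whose origin is the TCP and whose axes are the flange's). Camera axes: x right, y up, looking along -z (the intrinsics and any distortion apply to the point x, -y, -z); pixel columns grow to the right and rows downward; lengths in m; the calibration is good to about 2 mm. The wrist camera is an equidistant fisheye: a pixel r from the principal point sees the ray r / f radians off the axis. A picture is of the moment at which its call begins: read the wrist's pose just before it. calibration takes no time and is no camera call.
- env.sign_off(): hands the job in, once; it reports no verdict.
Trained networks look in the newest picture that a camera, given by its name, has taken for a name from the list of things; names that differ only in an ending like _2 or _b are one class to them, and where a whole thing is asked for, a point or a joint stands for the part that bears it (a point fixed in the world has none). Each returns a list of dicts, best first, with "conf" (0 to 1); they miss things now and then, are a little off and sometimes report something else, mostly with a low value. They report only what shows in the picture. A call takes as long as a camera call. They do not tell look-alikes from the thing itself.
- env.cut_out(camera, query): "region" (400x640 bool, what is visible of it) and "uv" ([column, row] in pixels, amid what is visible of it).
The state is a dict: "time_s": time; "qpos": joint angles; "joint_velocities": joint speeds; "effort": joint torques, N m; "tool_pos": TCP position; "tool_rot": TCP orientation; "force": force on the tool from outside, world axes, zero at the start; "wrist_torque": the same for the moment, N m; "grip_width": finger opening in m.
Only numpy, scipy, OpenCV 4.12 (cv2) and the standard library are available. Lean on these libraries where they do the work, as an engineer would, in place of code of your own. Each camera call takes 0.05 s, during which the arm holds its last target. There are 200 camera calls.

## Working session

There is one attempt and no reset: what is moved stays moved. The work goes in short steps, Python scripts to look and compute and a tool call to move; the robot and the scene stay as the last step left them, time stands still between calls to the robot, and variables do not carry over. Pictures are saved under pics/ and viewed, about 8 in all and at most 12, crops included, and the job is handed in when it is done.

Besides the shell and the picture viewer there is one more tool, called after "Emit:" in YAML: its name, and indented under it one key for each argument. move_arm: Moves the arm, as the interface text tells. Its arguments: {"type":"object","properties":{"steps":{"type":"array"},"hand":{"type":"number"},"squeeze":{"type":"number"}},"required":["steps"]}

```bash
mkdir -p pics; cat > h.py <<'E'
import numpy as np, cv2
from scipy.spatial.transform import Rotation as R
from cell import env
def pts(name,depth,uv=None):
    c=env.calibration(name);K=np.array(c["intrinsics"])
    if uv is None: v,u=np.nonzero(depth>0)
    else: u,v=np.array(uv).T
    d=depth[v,u]; 
    p=np.stack([(u-K[0,2])/K[0,0]*d,-(v-K[1,2])/K[1,1]*d,-d],1)
    o=np.array(c["orientation"]); Rm=o if o.shape==(3,3) else R.from_euler('xyz',o,degrees=True).as_matrix()
    return p@Rm.T+np.array(c["position"])
def save(n,img): cv2.imwrite(f'pics/{n}.png',img[:,:,::-1])
E
python3 - <<'E'
from h import *
print(env.get_obs())
for n in("scene","top","wrist"): print(n,env.calibration(n))
ims=[]
for n in("top","scene"):
    im,d=env.read_camera(n); ims.append(im); np.save(n+'_d.npy',d); np.save(n+'_im.npy',im)
    for q in("jar","lid","salt","pepper","colander","mug","spoon_rest"):
        for r in env.cut_out(n,q):
            m=r["region"]&(d>0)
            if m.sum()<5: continue
            v,u=np.nonzero(m); p=pts(n,d,np.c_[u,v])
            print(n,q,round(r["conf"],2),np.round(r["uv"]),m.sum(),np.round(np.percentile(p,[2,50,98],axis=0),3).tolist())
    save(n,im)
E
```

```text
{'time_s': 0.0, 'qpos': array([-74.82178483,  18.44018587,  -4.01376463,  83.17236921,
         1.29260601,  78.54100852,  -3.25876223]), 'joint_velocities': array([ 0.05343449,  0.01375751, -0.05428805, -0.03002595, -0.05222641,
       -0.00800342, -0.04607933]), 'effort': array([-1.57730842e-04, -4.91313958e+01, -4.04158132e-01, -3.12521982e+01,
       -6.39849692e-02,  4.39915771e-02,  1.80127045e-04]), 'tool_pos': array([0.16124584, 0.62914446, 0.22947067]), 'tool_rot': array([-1.79891535e+02,  3.84234230e-03,  1.65630565e+02]), 'force': array([-0.02573867, -0.81222485, -0.62564821]), 'wrist_torque': array([-0.02921654,  0.04035559, -0.02977808]), 'grip_width': 0.08720504972091069}
scene {'intrinsics': array([[376.85374378,   0.        , 325.15419662],
       [  0.        , 376.85374378, 196.33579831],
       [  0.        ,   0.        ,   1.        ]]), 'position': array([ 0.96010601, -0.33958198,  0.84045457]), 'orientation': array([35.80444117,  0.82631346, 49.71573742])}
top {'intrinsics': array([[384.10792875,   0.        , 319.73325335],
       [  0.        , 384.10792875, 
[... 2386 characters left out ...]
.342, -0.24, 0.009], [0.369, -0.22, 0.013], [0.386, -0.196, 0.033]]
scene salt 0.58 [323. 292.] 470 [[0.692, -0.171, 0.0], [0.715, -0.156, 0.067], [0.727, -0.134, 0.079]]
scene pepper 0.55 [293. 318.] 556 [[0.691, -0.259, -0.0], [0.723, -0.242, 0.08], [0.734, -0.219, 0.093]]
scene colander 0.84 [471. 159.] 5515 [[0.568, 0.266, 0.001], [0.678, 0.409, 0.06], [0.811, 0.473, 0.104]]
scene colander 0.37 [365. 196.] 2174 [[0.536, 0.046, 0.006], [0.599, 0.08, 0.096], [0.636, 0.148, 0.151]]
scene mug 0.89 [210. 332.] 2206 [[0.586, -0.426, 0.0], [0.614, -0.387, 0.043], [0.671, -0.335, 0.093]]
scene spoon_rest 0.3 [290. 319.] 528 [[0.698, -0.259, 0.004], [0.724, -0.242, 0.083], [0.734, -0.222, 0.093]]
```

```bash
python3 - <<'E'
from h import *
a=np.load('top_im.npy');b=np.load('scene_im.npy')
A=cv2.resize(a[110:310,140:480],None,fx=1.76,fy=1.5); 
A=cv2.resize(a[90:300,130:490],(800,467))
save('a',A)
B=cv2.resize(b[130:370,150:510],(800,533)); save('b',B)
# circle fits
d=np.load('top_d.npy'); P=pts('top',d)
def fit(p):
    A=np.c_[2*p[:,:2],np.ones(len(p))];x=np.linalg.lstsq(A,(p[:,:2]**2).sum(1),rcond=None)[0]; return x[:2],np.sqrt(x[2]+x[:2]@x[:2])
ps=pts('scene',np.load('scene_d.npy'))
for n,Q in(('top',P),('scene',ps)):
    m=(abs(Q[:,2]-.152)<.004)&(np.hypot(Q[:,0]-.575,Q[:,1]-.103)<.035)
    print(n,'collar top',m.sum(),Q[m].mean(0),fit(Q[m]),cv2.minEnclosingCircle(Q[m,:2].astype(np.float32)))
    for c in((.475,-.213),(.570,-.214),(.363,-.217),(.42,-.304)):
        m=(abs(Q[:,2]-.032)<.006)&(np.hypot(Q[:,0]-c[0],Q[:,1]-c[1])<.025)
        f=(abs(Q[:,2]-.012)<.003)&(np.hypot(Q[:,0]-c[0],Q[:,1]-c[1])<.035)
        print(n,c,'knob',m.sum(),Q[m].mean(0).round(4),'flange',cv2.minEnclosingCircle(Q[f,:2].astype(np.float32)))
E
```

```text
top collar top 155 [0.57697207 0.10632308 0.15164518] (array([0.57745638, 0.10637929]), np.float64(0.02533137074261747)) ((0.5772889256477356, 0.10630730539560318), 0.027904439717531204)
top (0.475, -0.213) knob 47 [ 0.4734 -0.212   0.0319] flange ((0.47346237301826477, -0.2121734768152237), 0.026250682771205902)
top (0.57, -0.214) knob 49 [ 0.5693 -0.2131  0.0315] flange ((0.5694742798805237, -0.21313700079917908), 0.026236509904265404)
top (0.363, -0.217) knob 49 [ 0.3641 -0.2158  0.0321] flange ((0.36399197578430176, -0.2161121517419815), 0.026422888040542603)
top (0.42, -0.304) knob 45 [ 0.42   -0.3005  0.0321] flange ((0.41982921957969666, -0.3005248010158539), 0.026460573077201843)
scene collar top 126 [0.57799117 0.104141   0.15049094] (array([0.57751167, 0.10438359]), np.float64(0.025381865849061627)) ((0.5767993927001953, 0.10495713353157043), 0.02949070930480957)
scene (0.475, -0.213) knob 54 [ 0.4737 -0.2145  0.0313] flange ((0.47307121753692627, -0.21365539729595184), 0.026778504252433777)
scene (0.57, -0.214) knob 58 [ 0.5697 -0.2158  0.0316] flange ((0.5684064030647278, -0.2154669612646103), 0.026789991185069084)
scene (0.363, -0.217) knob 49 [ 0.365  -0.2179  0.0308] flange ((0.3634473979473114, -0.21879856288433075), 0.027631694450974464)
scene (0.42, -0.304) knob 55 [ 0.4205 -0.303   0.0313] flange ((0.4185103476047516, -0.30319640040397644), 0.027251165360212326)
```

View pics/a.png

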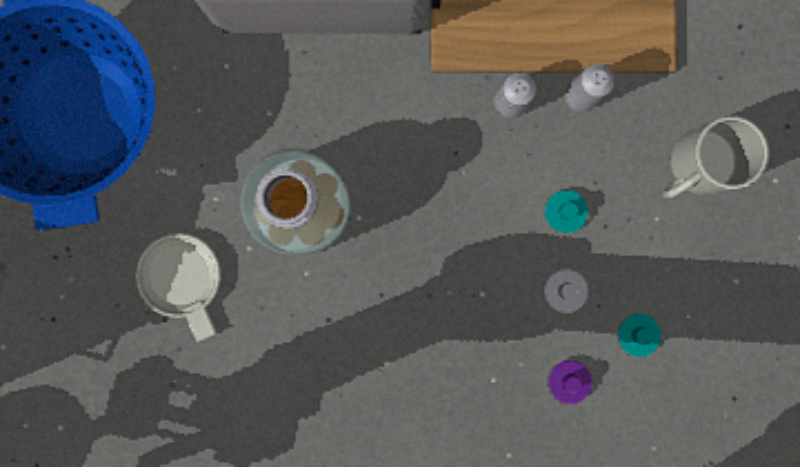

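View pics/b.png

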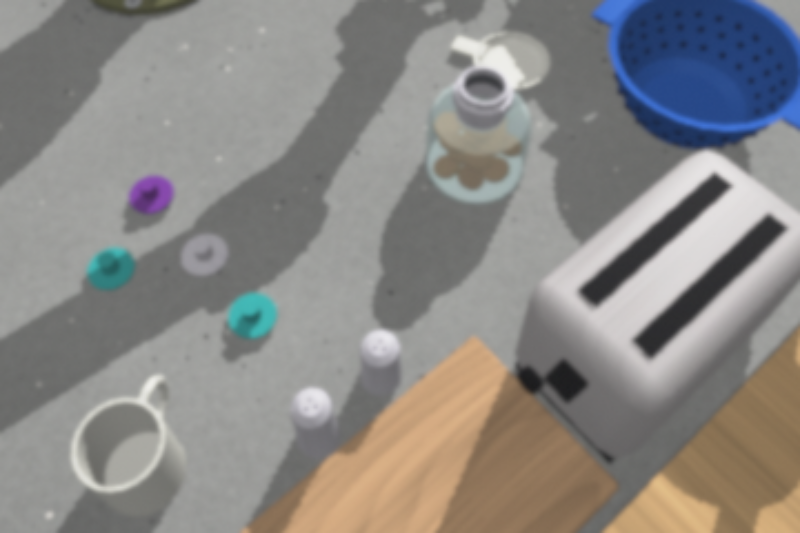

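The grey lid is the real one, at about (0.4735, -0.213), between two turquoise and one purple look-alike. The jar axis is at about (0.577, 0.105). Next I work out the sweep to above the lid.

```bash
cat >> h.py <<'E'
def rows(cur_p,cur_yaw,wps):
    "world waypoints (x,y,z,yaw deg) -> rows, tool pointing down"
    M=(R.from_euler('z',cur_yaw,degrees=True)*R.from_euler('x',180,degrees=True)).as_matrix()
    return [[[round(float(x),4) for x in M.T@(np.array(w[:3])-cur_p)],round(float(np.radians(cur_yaw-w[3])),3)] for w in wps]
E
python3 - <<'E'
from h import *
w=[]
for i in range(1,20):
    b=75.6-99.8*i/19; r=.65+(.519-.65)*i/19
    w.append((r*np.cos(np.radians(b)),r*np.sin(np.radians(b)),.231,90+b))
w.append(w[-1])
print(rows(np.array([.161,.63,.231]),165.63,w))
E
```

```text
[[[-0.0596, -0.0099, -0.0], 0.092], [[-0.1167, -0.0248, -0.0], 0.184], [[-0.1716, -0.0447, -0.0], 0.276], [[-0.2239, -0.0693, -0.0], 0.367], [[-0.273, -0.0984, -0.0], 0.459], [[-0.3188, -0.1316, -0.0], 0.551], [[-0.3608, -0.1684, -0.0], 0.642], [[-0.3988, -0.2085, -0.0], 0.734], [[-0.4325, -0.2516, -0.0], 0.826], [[-0.4617, -0.297, -0.0], 0.917], [[-0.4863, -0.3444, -0.0], 1.009], [[-0.5061, -0.3933, -0.0], 1.101], [[-0.5211, -0.4432, -0.0], 1.192], [[-0.5313, -0.4937, -0.0], 1.284], [[-0.5366, -0.5443, -0.0], 1.376], [[-0.5372, -0.5945, -0.0], 1.467], [[-0.5331, -0.644, -0.0], 1.559], [[-0.5246, -0.6922, -0.0], 1.651], [[-0.5118, -0.7389, -0.0], 1.742], [[-0.5118, -0.7389, -0.0], 1.742]]
```

Emit:
move_arm:
  steps:
    - [[-0.06,-0.01,0],0.09]
    - [[-0.117,-0.025,0],0.184]
    - [[-0.172,-0.045,0],0.276]
    - [[-0.224,-0.069,0],0.367]
    - [[-0.273,-0.098,0],0.459]
    - [[-0.319,-0.132,0],0.551]
    - [[-0.361,-0.168,0],0.642]
    - [[-0.399,-0.208,0],0.734]
    - [[-0.432,-0.252,0],0.826]
    - [[-0.462,-0.297,0],0.917]
    - [[-0.486,-0.344,0],1.009]
    - [[-0.506,-0.393,0],1.101]
    - [[-0.521,-0.443,0],1.192]
    - [[-0.531,-0.494,0],1.284]
    - [[-0.537,-0.544,0],1.376]
    - [[-0.537,-0.594,0],1.467]
    - [[-0.533,-0.644,0],1.559]
    - [[-0.525,-0.692,0],1.651]
    - [[-0.512,-0.739,0],1.742]
    - [[-0.512,-0.739,0],1.742]
  hand: -0.1

```text
time_s: 3.3
tool_pos: [0.4716, -0.2178, 0.2311]
tool_rot: [179.9, 0.0, 65.3]
force: [-0.0, 0.9, -0.5]
grip_width: 0.0477
```

```bash
cat >> h.py <<'E'
def wpts(d,m,o):
    c=env.calibration("wrist");K=np.array(c["intrinsics"]);v,u=np.nonzero(m&(d>0))
    x=(u-K[0,2])/K[0,0];y=(v-K[1,2])/K[1,1];t=np.hypot(x,y)+1e-9;z=d[v,u]
    p=np.stack([np.tan(t)*x/t*z,-np.tan(t)*y/t*z,-z,np.ones_like(z)],1)@np.array(c["mount"]).T
    return p[:,:3]@R.from_euler('xyz',o["tool_rot"],degrees=True).as_matrix().T+o["tool_pos"]
def circ(p): 
    c,r=cv2.minEnclosingCircle(p[:,:2].astype(np.float32)); return np.round([*c,r],4)
E
python3 - <<'E'
from h import *
o=env.get_obs(); im,d=env.read_camera("wrist"); save('w1',im)
P=wpts(d,d>0,o); 
for c in((.4735,-.213),(.5693,-.214)):
    rr=np.hypot(P[:,0]-c[0],P[:,1]-c[1])
    k=(P[:,2]>.026)&(P[:,2]<.04)&(rr<.025); f=(abs(P[:,2]-.012)<.004)&(rr<.035)
    print(k.sum(),P[k].mean(0),circ(P[k]),f.sum(),circ(P[f]))
print(o["tool_pos"],o["tool_rot"],o["qpos"])
E
```

```text
231 [ 0.47445771 -0.21257512  0.03195497] [ 0.4744 -0.213   0.0104] 1131 [ 0.4742 -0.2128  0.0269]
229 [ 0.56969362 -0.21332582  0.03189963] [ 0.5698 -0.214   0.0104] 1113 [ 0.5699 -0.2142  0.0269]
[ 0.47160285 -0.21778316  0.2311411 ] [1.79942374e+02 7.42825308e-03 6.53392949e+01] [-19.00312531   1.79969119  42.10825548 102.82117954  -1.23545085
  75.78922634  -1.26750346]
```

View pics/w1.png

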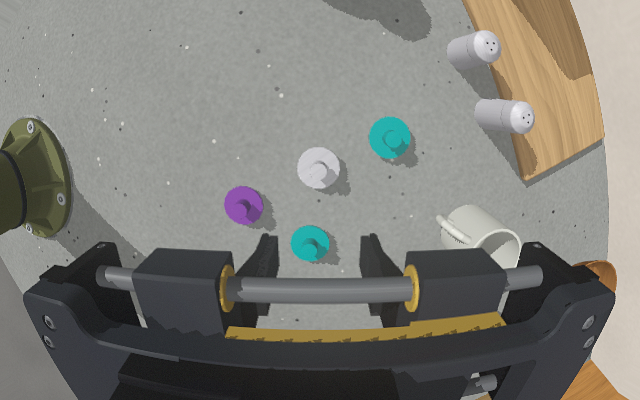

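Emit:
move_arm:
  steps:
    - [[0,0,0.05],0]
    - [[0,0,0.1],0]
    - [[0,0,0.13],0]
    - [[0,0,0.13],0]
    - [[0,0,0.13],0]
    - [[0,0,0.13],0]

```text
time_s: 4.1
tool_pos: [0.4754, -0.2133, 0.1023]
tool_rot: [179.8, -0.1, 65.9]
force: [-0.4, -0.0, 0.6]
grip_width: 0.0481
```

```bash
python3 - <<'E'
from h import *
o=env.get_obs(); im,d=env.read_camera("wrist")
P=wpts(d,d>0,o); c=(.4743,-.2129)
rr=np.hypot(P[:,0]-c[0],P[:,1]-c[1])
k=(P[:,2]>.026)&(P[:,2]<.04)&(rr<.025); f=(abs(P[:,2]-.012)<.004)&(rr<.035)
print(k.sum(),P[k].mean(0),circ(P[k]),f.sum(),circ(P[f]))
print(o["tool_pos"],o["tool_rot"])
t=circ(P[k])
print(rows(o["tool_pos"],o["tool_rot"][2],[(t[0],t[1],.023,o["tool_rot"][2])]))
E
```

```text
528 [ 0.4747696  -0.21216546  0.03177767] [ 0.4741 -0.213   0.0106] 2329 [ 0.4739 -0.2129  0.0269]
[ 0.47544552 -0.21332896  0.10225206] [ 1.79825363e+02 -6.00771138e-02  6.58673561e+01]
[[[-0.0002, -0.0014, 0.0793], 0.0]]
```

Emit:
move_arm:
  steps:
    - [[0,-0.0014,0.03],0]
    - [[0,-0.0014,0.055],0]
    - [[0,-0.0014,0.07],0]
    - [[0,-0.0014,0.0785],0]
    - [[0,-0.0014,0.0785],0]
    - [[0,-0.0014,0.0785],0]

```text
time_s: 4.9
tool_pos: [0.4733, -0.213, 0.0228]
tool_rot: [179.9, -0.0, 65.8]
force: [-0.2, 0.2, -0.0]
grip_width: 0.0484
```

Emit:
move_arm:
  steps:
    - [[0,0,0],0]
    - [[0,0,0],0]
    - [[0,0,0],0]
    - [[0,0,0],0]
    - [[0,0,0],0]
    - [[0,0,0],0]
  hand: 1
  squeeze: 20

```text
time_s: 5.65
tool_pos: [0.4728, -0.2127, 0.0222]
tool_rot: [180.0, -0.0, 65.8]
force: [-0.1, 0.7, 1.6]
grip_width: 0.019
```

```bash
python3 - <<'E'
from h import *
o=env.get_obs(); p=o["tool_pos"]; y=o["tool_rot"][2]
w=[(*p[:2],p[2]+z,y) for z in(.02,.06,.11,.16,.2)]
a=np.array([*p[:2],p[2]+.2,y]); b=np.array([.577,.1055,p[2]+.2,100])
w+=[a+(b-a)*i/8 for i in range(1,9)]+[b]*4
print(p,y,rows(p,y,w))
E
```

```text
[ 0.47278341 -0.21267853  0.02215585] 65.8220292850676 [[[0.0, 0.0, -0.02], 0.0], [[0.0, 0.0, -0.06], 0.0], [[0.0, 0.0, -0.11], 0.0], [[0.0, 0.0, -0.16], 0.0], [[0.0, 0.0, -0.2], 0.0], [[0.0416, -0.0044, -0.2], -0.075], [[0.0832, -0.0088, -0.2], -0.149], [[0.1249, -0.0132, -0.2], -0.224], [[0.1665, -0.0176, -0.2], -0.298], [[0.2081, -0.022, -0.2], -0.373], [[0.2497, -0.0264, -0.2], -0.447], [[0.2913, -0.0308, -0.2], -0.522], [[0.333, -0.0352, -0.2], -0.597], [[0.333, -0.0352, -0.2], -0.597], [[0.333, -0.0352, -0.2], -0.597], [[0.333, -0.0352, -0.2], -0.597], [[0.333, -0.0352, -0.2], -0.597]]
```

Emit:
move_arm:
  steps:
    - [[0.0,0.0,-0.02],0.0]
    - [[0.0,0.0,-0.06],0.0]
    - [[0.0,0.0,-0.11],0.0]
    - [[0.0,0.0,-0.16],0.0]
    - [[0.0,0.0,-0.2],0.0]
    - [[0.042,-0.004,-0.2],-0.075]
    - [[0.083,-0.009,-0.2],-0.149]
    - [[0.125,-0.013,-0.2],-0.224]
    - [[0.166,-0.018,-0.2],-0.298]
    - [[0.208,-0.022,-0.2],-0.373]
    - [[0.23,-0.024,-0.2],-0.447]
    - [[0.23,-0.024,-0.2],-0.522]
    - [[0.23,-0.024,-0.2],-0.597]
    - [[0.23,-0.024,-0.2],-0.597]
    - [[0.23,-0.024,-0.2],-0.597]
    - [[0.23,-0.024,-0.2],-0.597]
    - [[0.23,-0.024,-0.2],-0.597]

```text
time_s: 7.78
tool_pos: [0.545, 0.0069, 0.2221]
tool_rot: [180.0, -0.0, 100.0]
force: [0.6, -0.0, -0.9]
grip_width: 0.0189
```

```bash
python3 - <<'E'
from h import *
o=env.get_obs(); im,d=env.read_camera("wrist"); save('w2',im)
P=wpts(d,d>0,o); c=(.577,.1055)
rr=np.hypot(P[:,0]-c[0],P[:,1]-c[1])
k=(abs(P[:,2]-.152)<.004)&(rr<.034)
q=P[k];A=np.c_[2*q[:,:2],np.ones(len(q))];x=np.linalg.lstsq(A,(q[:,:2]**2).sum(1),rcond=None)[0]
print(k.sum(),q[:,2].mean(),circ(q),x[:2]); np.save('P.npy',P)
print(o["tool_pos"],o["tool_rot"],o["grip_width"],o["force"],o["qpos"])
# held lid
m=(np.hypot(*(P[:,:2]-o["tool_pos"][:2]).T)<.035)&(P[:,2]<.225)&(P[:,2]>.19)
print(m.sum(), circ(P[m]) if m.any() else '', np.percentile(P[m,2],[5,50,95]) if m.any() else '')
E
```

```text
1492 0.15176143506370948 [0.5782 0.106  0.0283] [0.57794198 0.10604682]
[0.54498293 0.00693161 0.22208424] [ 1.79994323e+02 -3.62739250e-03  1.00003674e+02] 0.018890733522143054 [ 0.64892526 -0.04564595 -0.85084985] [-31.97608481   5.8995799   30.65675379  99.91875603  -3.11463376
  75.01762762   9.35672672]
2903 [0.5459 0.0068 0.0267] [0.21091513 0.21221708 0.22223074]
```

View pics/w2.png

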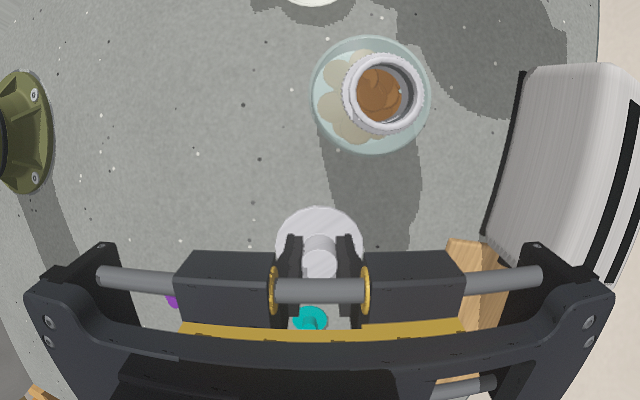

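Emit:
move_arm:
  steps:
    - [[0.04,0.02,0],0]
    - [[0.075,0.04,0],0]
    - [[0.092,0.049,0],0]
    - [[0.092,0.049,0],0]
    - [[0.092,0.049,0.015],0]
    - [[0.092,0.049,0.03],0]
    - [[0.092,0.049,0.037],0]
    - [[0.092,0.049,0.037],0]
    - [[0.092,0.049,0.037],0]
    - [[0.092,0.049,0.037],0]
    - [[0.092,0.049,0.037],0]

```text
time_s: 9.2
tool_pos: [0.5774, 0.1062, 0.1855]
tool_rot: [180.0, -0.0, 100.0]
force: [-0.3, 0.2, -1.8]
grip_width: 0.0188
```

```bash
python3 - <<'E'
from h import *
o=env.get_obs(); im,d=env.read_camera("wrist"); save('w3',cv2.resize(im[180:360,200:440],(800,600)))
P=wpts(d,d>0,o); c=o["tool_pos"][:2]
rr=np.hypot(*(P[:,:2]-c).T)
print(o["tool_pos"],o["force"],o["wrist_torque"])
m=(rr<.035)&(P[:,2]>.164)&(P[:,2]<.178); print('flange',m.sum(),circ(P[m]),np.median(P[m,2]))
m=(rr<.036)&(abs(P[:,2]-.152)<.004); print('collar',m.sum(),circ(P[m]) if m.any() else '')
m=(rr<.04)&(abs(P[:,2]-.141)<.004); print('ring',m.sum(),circ(P[m]) if m.any() else '')
E
```

```text
[0.57742069 0.10621009 0.1854538 ] [-0.25855377  0.21222622 -1.84606392] [-0.06300948 -0.0028551   0.00572473]
flange 2373 [0.5783 0.1067 0.0266] 0.17541592383681545
collar 817 [0.5781 0.1083 0.0281]
ring 1147 [0.5782 0.1069 0.0327]
```

View pics/w3.png

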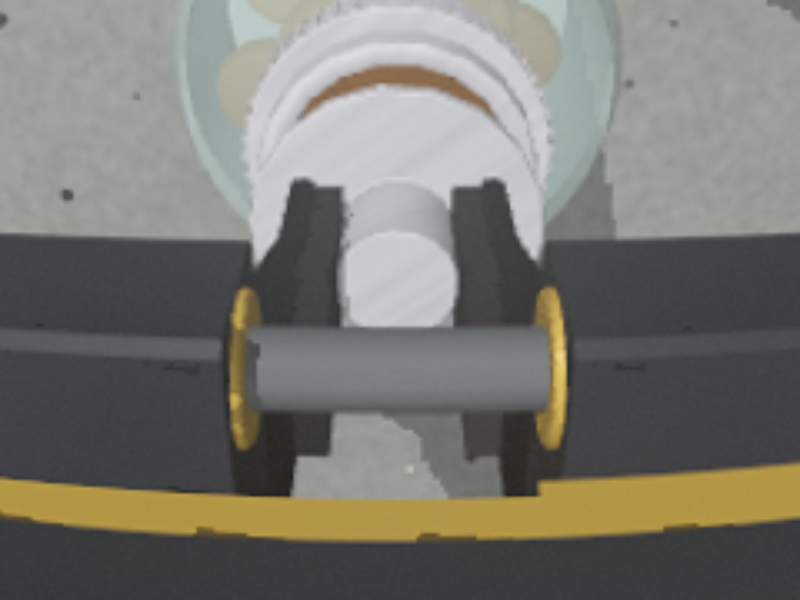

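The picture shows the lid centred over the mouth, with only a crescent of opening on the far side, so I lower it gently.

Emit:
move_arm:
  steps:
    - [[0,0,0.005],0]
    - [[0,0,0.01],0]
    - [[0,0,0.013],0]
    - [[0,0,0.016],0]
    - [[0,0,0.018],0]
    - [[0,0,0.018],0]
    - [[0,0,0.018],0]

```text
time_s: 10.12
tool_pos: [0.5773, 0.1061, 0.1672]
tool_rot: [180.0, -0.0, 100.0]
force: [-1.0, 0.6, -1.1]
grip_width: 0.0186
```

Emit:
move_arm:
  steps:
    - [[0,0,0.0007],0]
    - [[0,0,0.0012],0]
    - [[0,0,0.0015],0]
    - [[0,0,0.0015],0]
    - [[0,0,0.0015],0]

```text
time_s: 10.75
tool_pos: [0.5773, 0.1061, 0.1661]
tool_rot: [180.0, -0.0, 100.0]
force: [-2.5, -0.1, 4.9]
grip_width: 0.0187
```

Emit:
move_arm:
  steps:
    - [[0,0,0],0]
    - [[0,0,0],0]
    - [[0,0,0],0]
    - [[0,0,0],0]
    - [[0,0,0],0]
    - [[0,0,0],0]
    - [[0,0,-0.02],0]
    - [[0,0,-0.05],0]
    - [[0,0,-0.05],-0.18]
    - [[0,0,-0.05],-0.36]
    - [[0,0,-0.05],-0.54]
    - [[0,0,-0.05],-0.7]
    - [[0,0,-0.05],-0.7]
    - [[0,0,-0.05],-0.7]
    - [[0,0,-0.05],-0.7]
  hand: -1

```text
time_s: 12.62
tool_pos: [0.5772, 0.1061, 0.2156]
tool_rot: [180.0, -0.0, 140.1]
force: [0.1, -0.4, -0.1]
grip_width: 0.0869
```

```bash
python3 - <<'E'
from h import *
o=env.get_obs(); im,d=env.read_camera("wrist"); save('w4',im[100:400])
P=wpts(d,d>0,o); c=(.5775,.106)
rr=np.hypot(*(P[:,:2]-c).T)
print(o["tool_pos"],o["tool_rot"],o["force"],o["wrist_torque"],o["qpos"],o["grip_width"])
for n,a,b,r in(('knob',.172,.18,.02),('flange',.1535,.159,.035),('ring',.138,.144,.04)):
    m=(rr<r)&(P[:,2]>a)&(P[:,2]<b); print(n,m.sum(),circ(P[m]) if m.any() else '',np.median(P[m,2]))
m=(rr<.035)&(P[:,2]>.1535)&(P[:,2]<.159); q=P[m]; print('tilt',np.linalg.lstsq(np.c_[q[:,:2],np.ones(len(q))],q[:,2],rcond=None)[0])
E
```

```text
[0.5771786  0.10610368 0.21555219] [ 1.79998569e+02 -1.97580134e-03  1.40052696e+02] [ 0.05250476 -0.39191405 -0.13126696] [-0.09693084  0.01506258 -0.015321  ] [-33.12901755  11.40080902  23.13097538  94.52373321  -4.61320333
  75.0173705   40.84005888] 0.08688374505047129
knob 659 [0.5778 0.106  0.0104] 0.1760861258431869
flange 2834 [0.5781 0.1068 0.0274] 0.1561363979453826
ring 910 [0.5784 0.1064 0.0332] 0.14098456749468394
tilt [-0.00020016 -0.00163115  0.15642277]
```

View pics/w4.png

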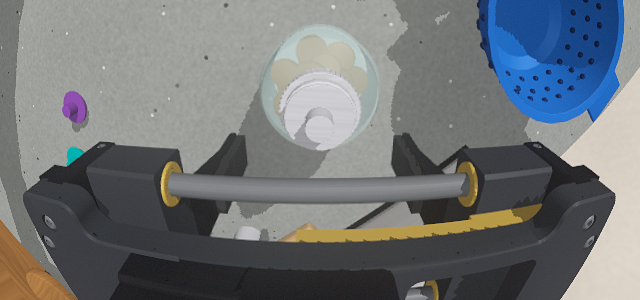

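Emit:
move_arm:
  steps:
    - [[0,0,0.03],0]
    - [[0,0,0.055],0]
    - [[0,0,0.075],0]
    - [[0,0,0.085],0]
    - [[0,0,0.0915],0]
    - [[0,0,0.0915],0]
    - [[0,0,0.0915],0]
    - [[0,0,0.0915],0]

```text
time_s: 13.68
tool_pos: [0.5776, 0.1062, 0.1247]
tool_rot: [179.9, 0.0, 140.1]
force: [-0.1, -0.6, 0.7]
grip_width: 0.087
```

Emit:
move_arm:
  steps:
    - [[0,0,0],0]
    - [[0,0,0],0]
    - [[0,0,0],0]
    - [[0,0,0],0]
    - [[0,0,0],0]
    - [[0,0,0],0]
  hand: 1
  squeeze: 30

```text
time_s: 14.42
tool_pos: [0.5776, 0.1065, 0.1242]
tool_rot: [179.9, 0.0, 140.1]
force: [2.6, 1.2, -2.5]
grip_width: 0.063
```

```bash
python3 -c "
from h import *
o=env.get_obs();print(o)"
```

```text
{'time_s': 14.425, 'qpos': array([-32.38792829,  15.55831412,  22.59256773, 100.67095475,
        -6.55630894,  64.99932541,  42.37837686]), 'joint_velocities': array([ 0.03917453, -0.06338308, -0.02350346, -0.02894075,  0.05499563,
        0.1391518 , -0.02036188]), 'effort': array([ 7.94156268e-01, -4.14532793e+01,  4.26321521e+00, -2.77409506e+01,
        4.49566226e-01,  9.45701748e-01,  3.78068117e-02]), 'tool_pos': array([0.57755581, 0.10653709, 0.12417021]), 'tool_rot': array([1.79939483e+02, 1.73102872e-02, 1.40147520e+02]), 'force': array([ 2.64820559,  1.20238026, -2.54340737]), 'wrist_torque': array([ 0.30537928, -0.48591386, -0.09927592]), 'grip_width': 0.06297833340523672}
```

Emit:
move_arm:
  steps:
    - [[0,0,0],0.05]
    - [[0,0,0],0.1]
    - [[0,0,0],0.15]
    - [[0,0,0],0.2]
    - [[0,0,0],0.24]
    - [[0,0,0],0.28]
    - [[0,0,0],0.32]
    - [[0,0,0],0.35]

```text
time_s: 15.42
tool_pos: [0.5775, 0.1065, 0.1242]
tool_rot: [179.9, 0.0, 120.0]
force: [3.3, 1.8, -0.8]
grip_width: 0.0631
```

```bash
cat > t.py <<'E'
from h import *
for i in range(4):
    o=env.get_obs();print(o["time_s"],o["tool_rot"].round(2),o["wrist_torque"].round(3),o["force"].round(2),o["qpos"][6].round(2),o["effort"][6].round(3),round(o["grip_width"],4))
    if i<3: env.read_camera("top")
E
python3 t.py
```

```text
15.425 [1.7994e+02 1.0000e-02 1.2005e+02] [ 0.306 -0.516  0.228] [ 3.28  1.83 -0.8 ] 22.96 0.051 0.0631
15.475 [179.94   0.   119.99] [ 0.388 -0.559 -0.101] [ 3.21  2.68 -0.73] 22.9 -0.013 0.0631
15.525 [179.94  -0.   120.06] [ 0.426 -0.542 -0.129] [ 3.1   2.76 -1.36] 22.98 0.026 0.0635
15.575 [ 1.7994e+02 -1.0000e-02  1.2008e+02] [ 0.48  -0.686 -0.152] [ 2.58  2.53 -1.36] 23.01 0.112 0.0634
```

```bash
cat > t.py <<'E'
from h import *
a=[]
for i in range(3):
    o=env.get_obs();a.append((round(o["tool_rot"][2],2),round(o["wrist_torque"][2],3)))
    if i<2: env.read_camera("top")
print(round(o["time_s"],2),a,o["force"].round(1),round(o["grip_width"],4))
E
python3 t.py
```

```text
15.68 [(np.float64(120.08), np.float64(-0.152)), (np.float64(120.08), np.float64(-0.143)), (np.float64(120.09), np.float64(-0.153))] [ 3.5  2.1 -0.9] 0.0633
```

Emit:
move_arm:
  steps:
    - [[0,0,0],0.012]
    - [[0,0,0],0.025]
    - [[0,0,0],0.037]
    - [[0,0,0],0.05]

```text
time_s: 16.18
tool_pos: [0.5775, 0.1065, 0.1242]
tool_rot: [179.9, 0.0, 117.2]
force: [4.7, 3.6, -2.6]
grip_width: 0.063
```

```bash
python3 t.py
```

```text
16.27 [(np.float64(117.21), np.float64(0.128)), (np.float64(117.18), np.float64(0.071)), (np.float64(117.21), np.float64(0.043))] [ 4.2  2.8 -1.9] 0.0633
```

Emit:
move_arm:
  steps:
    - [[0,0,0],0.012]
    - [[0,0,0],0.025]
    - [[0,0,0],0.037]
    - [[0,0,0],0.05]

```text
time_s: 16.77
tool_pos: [0.5775, 0.1065, 0.1242]
tool_rot: [179.9, -0.0, 114.3]
force: [4.5, 2.6, -1.4]
grip_width: 0.0632
```

```bash
python3 t.py
```

```text
16.88 [(np.float64(114.34), np.float64(0.137)), (np.float64(114.31), np.float64(0.062)), (np.float64(114.34), np.float64(0.059))] [ 4.5  4.  -2.9] 0.0634
```

Emit:
move_arm:
  steps:
    - [[0,0,0],0.012]
    - [[0,0,0],0.025]
    - [[0,0,0],0.037]
    - [[0,0,0],0.05]

```text
time_s: 17.38
tool_pos: [0.5775, 0.1065, 0.1242]
tool_rot: [179.9, -0.0, 111.5]
force: [3.9, 3.5, -1.8]
grip_width: 0.0632
```

```bash
python3 t.py
```

```text
17.48 [(np.float64(111.48), np.float64(0.186)), (np.float64(111.45), np.float64(0.054)), (np.float64(111.48), np.float64(0.044))] [ 4.2  2.1 -1.7] 0.0632
```

Emit:
move_arm:
  steps:
    - [[0,0,0],0.012]
    - [[0,0,0],0.025]
    - [[0,0,0],0.037]
    - [[0,0,0],0.05]

```text
time_s: 17.98
tool_pos: [0.5775, 0.1065, 0.1242]
tool_rot: [180.0, -0.0, 108.6]
force: [4.2, 3.2, -1.5]
grip_width: 0.0632
```

```bash
python3 t.py
```

```text
18.07 [(np.float64(108.61), np.float64(0.129)), (np.float64(108.58), np.float64(0.044)), (np.float64(108.61), np.float64(0.045))] [ 4.   3.  -2.8] 0.063
```

Emit:
move_arm:
  steps:
    - [[0,0,0],0.012]
    - [[0,0,0],0.025]
    - [[0,0,0],0.037]
    - [[0,0,0],0.05]

```text
time_s: 18.58
tool_pos: [0.5775, 0.1065, 0.1242]
tool_rot: [179.9, -0.0, 105.8]
force: [4.4, 4.2, -1.4]
grip_width: 0.0634
```

```bash
python3 t.py
```

```text
18.68 [(np.float64(105.76), np.float64(0.223)), (np.float64(105.73), np.float64(0.146)), (np.float64(105.76), np.float64(0.046))] [ 4.7  3.7 -3. ] 0.063
```

Emit:
move_arm:
  steps:
    - [[0,0,0],0.012]
    - [[0,0,0],0.025]
    - [[0,0,0],0.037]
    - [[0,0,0],0.05]

```text
time_s: 19.18
tool_pos: [0.5775, 0.1064, 0.1242]
tool_rot: [180.0, -0.0, 102.9]
force: [5.1, 2.7, -2.6]
grip_width: 0.0631
```

```bash
python3 t.py
```

```text
19.27 [(np.float64(102.91), np.float64(0.3)), (np.float64(102.88), np.float64(0.208)), (np.float64(102.91), np.float64(0.113))] [ 4.1  3.6 -1.9] 0.0628
```

Emit:
move_arm:
  steps:
    - [[0,0,0],0.01]
    - [[0,0,0],0.02]
    - [[0,0,0],0.03]

```text
time_s: 19.65
tool_pos: [0.5776, 0.1064, 0.1242]
tool_rot: [179.9, -0.0, 101.2]
force: [4.6, 3.2, -1.4]
grip_width: 0.0634
```

```bash
python3 t.py; python3 t.py
```

```text
19.75 [(np.float64(101.2), np.float64(0.345)), (np.float64(101.18), np.float64(0.272)), (np.float64(101.2), np.float64(0.217))] [ 3.   3.7 -2. ] 0.0631
19.85 [(np.float64(101.2), np.float64(0.217)), (np.float64(101.21), np.float64(0.244)), (np.float64(101.21), np.float64(0.246))] [ 4.1  3.  -2.6] 0.0633
```

The moving torque rose from about 0.14 to 0.345 N m and the resting torque from 0.05 to 0.24. That puts seal torque at about 0.2 N m, in the snug window, so I let go.

Emit:
move_arm:
  steps:
    - [[0,0,0],0]
    - [[0,0,0],0]
    - [[0,0,0],0]
    - [[0,0,0],0]
    - [[0,0,0],0]
    - [[0,0,0],0]
    - [[0,0,0],0]
  hand: -1

```text
time_s: 20.72
tool_pos: [0.5772, 0.1061, 0.1241]
tool_rot: [180.0, -0.0, 101.2]
force: [0.5, 0.9, -0.1]
grip_width: 0.0865
```

```bash
python3 t.py
```

```text
20.82 [(np.float64(101.18), np.float64(0.015)), (np.float64(101.18), np.float64(0.008)), (np.float64(101.17), np.float64(0.008))] [-0.6 -0.5  0.9] 0.0871
```

Emit:
move_arm:
  steps:
    - [[0,0,-0.02],0]
    - [[0,0,-0.05],0]
    - [[0,0,-0.09],0]
    - [[0,0,-0.12],0]
    - [[0,0,-0.12],0]
    - [[0,0,-0.12],0]
    - [[0,0,-0.12],0]
    - [[0,0,-0.12],0]

```text
time_s: 21.82
tool_pos: [0.5767, 0.106, 0.243]
tool_rot: [-179.9, 0.0, 101.2]
force: [-0.5, 0.3, -0.6]
grip_width: 0.087
```

```bash
python3 - <<'E'
from h import *
o=env.get_obs(); im,d=env.read_camera("wrist"); save('w5',im)
P=wpts(d,d>0,o); rr=np.hypot(*(P[:,:2]-(.5775,.106)).T)
for n,a,b,r in(('knob',.172,.18,.02),('flange',.1535,.159,.035),('ring',.138,.144,.04)):
    m=(rr<r)&(P[:,2]>a)&(P[:,2]<b); print(n,m.sum(),circ(P[m]) if m.any() else '',np.median(P[m,2]))
print(o["tool_pos"],o["force"],o["time_s"])
E
```

```text
knob 527 [0.578  0.1063 0.0102] 0.17606258080211667
flange 2362 [0.5782 0.1062 0.0268] 0.15612846506855566
ring 768 [0.5782 0.1066 0.0331] 0.14105300316362873
[0.57672126 0.10601083 0.24304389] [-0.51167788  0.34841104 -0.59371877] 21.825
```

View pics/w5.png

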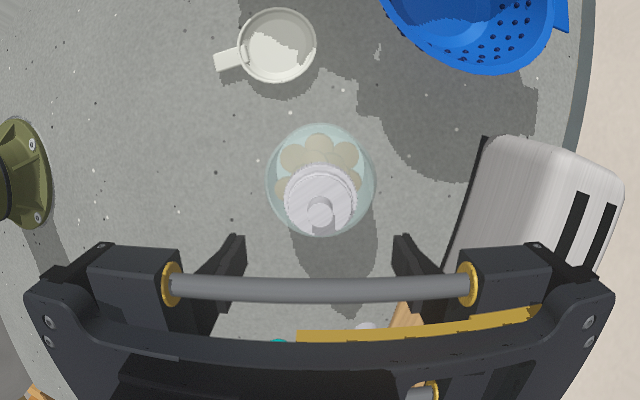

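The lid sits centred and level in the mouth at pixel (320, 205), the jaws are clear, and the bystanders in view look undisturbed.

```bash
python3 -c "
from h import *
print(env.sign_off())"
```

```text
the job is handed in; nothing more can be done
None
```

The jar is shut and the job is handed in, with the arm clear, at about 22 s of the 69 s allowed.

- **Lid:** I picked the grey lid out from the turquoise and purple look-alikes and seated it in the mouth. The last wrist-camera check put the flange top at 156.1 mm, where 156 mm means fully down. The lid was centred within about 0.5 mm of the ring, and a fit taken just after seating showed it level.
- **Ring:** I turned it clockwise about 0.68 rad in all. Torque while moving rose from about 0.14 N m of plain drag to 0.345, and torque at rest rose from about 0.05 to 0.24. That puts the seal at about 0.2 N m, inside the snug range of 0.1 to 0.35. Then I let go and lifted straight up.
- **Not checked:**
  - I did not re-grip the ring after letting go, so the final seal torque is inferred from those readings.
  - A side force of up to about 6 N showed at the wrist while I held the ring, probably from a slightly off-centre grip. It vanished on release.
  - I did not re-measure the bystanders. Those visible in the last picture looked undisturbed.

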